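# Spice from the case with bypass doors

## Robot

A 6-joint arm with a two-finger parallel gripper is mounted at the origin on a cart in front of the work surface, level with it; the furniture and walls round the work are solid. World frame = base frame: x ahead of the robot, y to its left, z up, the work surface at z = 0. Lengths are in m, angles in rad, forces in N, time in s.
With the tool pointing down it reaches from about 0.35 to 1 m from the base axis. Payload 7.1 kg.
Tool frame: the origin (TCP) lies between the finger pads; the fingertips stand 22 mm ahead of it and the grasp point (between the pads) lies 3 mm ahead of it; z points along the fingers, y is the line along which they close (so a half turn about z gives the same grasp; the last joint's range is limited). The gripper opens to 85 mm and grips with 20 to 120 N. Pads are 22 mm wide; open, the fingers measure 114 mm over their backs; the gripper's body (76 mm by 85 mm) begins 54 mm behind the grasp point. The pads swing forward as they close: fully open they stand 13 mm farther back than shut.
Start: joints at [1.264, 0.423, 1.63, -0, 1.089, -0.019], TCP at [0.177, 0.599, 0.221] pointing down, gripper open.
Joint ranges: [-3, 3], [-0.9, 2.11], [0.09, 2.58], [-1.31, 4.45], [0.11, 2.69], [-2.54, 2.54]. Speed limits (rad/s): [2.39, 2.39, 3.01, 3.14, 3.14, 3.14].

## Interface

Orientations are given as a rotation vector (axis times angle).
In Python, from rig import manip gives the robot as it stands. The module is installed in compiled form; this text tells all that it offers. Calls block until the motion is done:
- manip.move_to(position, orientation): joint-space move of the TCP to a pose.
- manip.servo_line(position, orientation=None, rate=0.15): straight line of the TCP; orientation=None keeps the orientation; rate is the mean speed in m/s.
- manip.set_joints(angles): joint-space move.
- manip.command_gripper(opening, f_grip=None): finger opening in m; f_grip is the grip in N (None keeps the last); returns when the fingers have stopped.
- manip.hold(seconds).
- manip.solve_ik(position, orientation): joint angles nearest the present ones, or None.
- manip.camera(name): name is "scene" or "top" or "wrist"; returns a dict with "image" (480x640x3 uint8, red, green, blue), "fx", "fy", "cx", "cy" (pixels), "cam_to_world" (4x4, takes a point from camera to world coordinates); the wrist camera has in their place "mount" (4x4, takes a point from camera to tool coordinates, whose origin is the TCP and whose axes are the flange's). Camera axes: x right, y down, z forward; pixel columns grow to the right and rows downward; lengths in m; the calibration is good to about 2 mm. The wrist camera is an equidistant fisheye: a pixel r from the principal point sees the ray r / f radians off the axis. A picture is of the moment at which its call begins: read the wrist's pose just before it. There is no depth.
A pose or a line that the arm cannot do raises manip.IKError and nothing moves.
- manip.sign_off(): hands the job in; it is judged then, once.
Readings, each from a call of its own:
- manip.get_time(): time.
- manip.get_joint_positions(): joint angles.
- manip.get_joint_vel(): joint speeds.
- manip.get_tau(): joint torques, N m.
- manip.get_position(): TCP position.
- manip.get_ee_rot(): TCP orientation.
- manip.get_contact_force(): force on the tool from outside, world axes, zero at the start.
- manip.get_torque(): the same for the moment, N m.
- manip.get_width(): finger opening in m.
- manip.get_grip_force(): force on a finger pad.
Only numpy, scipy, OpenCV 4.12 (cv2) and the standard library are available. Lean on these libraries where they do the work, as an engineer would, in place of code of your own. Each camera call takes 0.05 s, during which the arm holds its last target. There are 200 camera calls.

## Task

Get the spice jar with the yellow cap out of the clear-topped case: slide the door above it across, past the other door, lift the jar out, and set it down gently, upright, in the middle of the round cork coaster. Keep the other door shut and leave the black-capped jar standing where it is; the door that you opened may stay open.

Things in the scene. Friction and masses are not known exactly. Their poses are not given: they have to be found in the camera images.
- case: low fixed case, light wood with clear front and back, two clear sliding doors on top (tops at z 0.122 left, 0.129 right). 156 (x) x 300 (y) x 132 mm; origin: centre of underside; x across it, away from the robot, y along it to the left, z up. A 110 mm high divider at y = 0 makes two compartments, each 140 mm (x) by 137 mm (y), floor at z 0.008; end walls 10 mm thick.
- left_handle (a point): dark upright pull of the clear door over the left (+y) half, near the door's outer end: 14 mm wide along the case's x, 26 mm long along its y; the point is its top centre, z 0.153, upper 20 mm free all round. Shut at case y = +0.122 (starts 0-12 mm ajar); slides along case y to +0.022 at most, under the other door. The gap from end wall to door equals the slide. About 1 N; stays where left.
- right_handle (a point): dark upright pull of the clear door over the right (-y) half, near the door's outer end: 14 mm wide along the case's x, 26 mm long along its y; the point is its top centre, z 0.153, upper 20 mm free all round. Shut at case y = -0.122 (starts 0-12 mm ajar); slides along case y to -0.022 at most, over the other door. The gap from end wall to door equals the slide. About 1 N; stays where left.
- yellow_cap_jar: the spice jar wanted: clear jar with a yellow screw cap, round, 44 mm in diameter, 100 mm high, the cap its top 20 mm; 80 to 155 g; closed. Origin at the centre of its base, z up the jar. It stands on the floor of one of the two compartments, about 0.092 along y from the case's centre, to either side, its top 10 mm below the lower door.
- black_cap_jar: another spice jar, with a black cap: 41 mm in diameter, 105 mm high; origin at the centre of its base, z up. It stands in the other compartment and stays there.
- coaster: round cork coaster, 90 mm in diameter, 5 mm thick, fixed on the worktop in front of the sink; origin at the centre of its underside, z up. 

How it is judged:
By the outcome, as a careful person would: the job done as asked, in the order asked, and still so for the second after the job is handed in, with the robot touching nothing.
It also fails if it takes over 54 s, if anything falls off the work surface, if the arm or the gripper's body presses on something with over 40 N, if the wrist force passes 120 N, or if a joint passes its speed limit or range.

## Working session

There is one attempt and no reset: what is moved stays moved. The work goes in short steps, each a Python script; the robot and the scene stay as the last script left them, time stands still between calls to the robot, and variables do not carry over. Pictures are saved under pics/ and viewed, at most 11 in all, crops included, and the job is handed in when it is done.

```bash
mkdir -p pics; python3 - <<'E'
from rig import manip
import cv2,numpy as np
for n in["scene","top"]:
    c=manip.camera(n); cv2.imwrite(f"pics/{n}0.png",c["image"][...,::-1]); np.save(f"pics/{n}0.npy",c["cam_to_world"])
    print(n,c["fx"],c["fy"],c["cx"],c["cy"],np.round(c["cam_to_world"],3).tolist())
print(manip.get_ee_rot(),manip.get_time())
E
```

```text
scene 514.9926729761567 514.9926729761567 316.4704683250156 237.8952041417341 [[0.936, 0.307, -0.171, 0.668], [0.351, -0.824, 0.445, -0.568], [-0.004, -0.477, -0.879, 1.094], [0.0, 0.0, 0.0, 1.0]]
top 470.0568906657726 470.0568906657726 320.8738386911382 249.79951421472134 [[-0.015, -0.995, 0.101, 0.384], [-1.0, 0.012, -0.023, -0.049], [0.022, -0.101, -0.995, 1.071], [0.0, 0.0, 0.0, 1.0]]
[-4.50496830e-01 -3.10890405e+00  2.22255211e-03] 0.1
```

View pics/scene0.png

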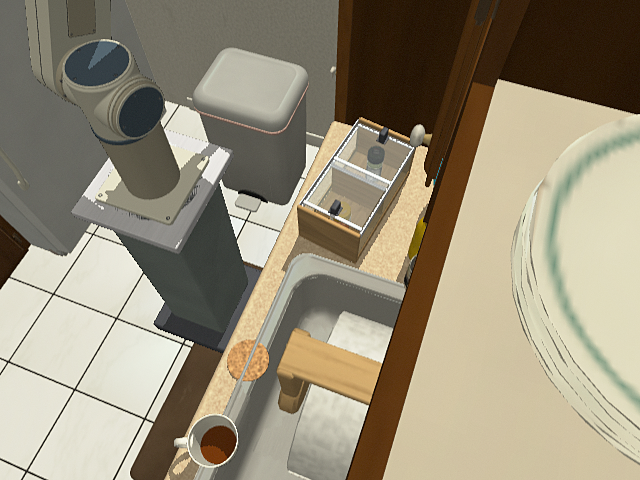

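View pics/top0.png

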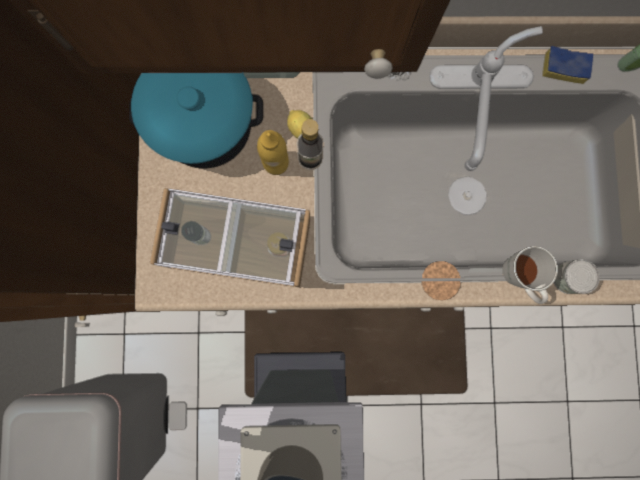

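The top view shows the case with its corners at about (168,190), (308,210), (298,285) and (155,265). The handles are at (170,227) on the left and (287,244) on the right. The yellow cap is near (277,244), so it's in the right compartment, and the coaster is at (441,281). Zooming in next.

```bash
python3 - <<'E'
import cv2,numpy as np
a=cv2.imread("pics/top0.png")[180:292,145:315]; b=cv2.imread("pics/scene0.png")[112:262,290:420]
a=cv2.resize(a,None,fx=4.7,fy=4.7,interpolation=cv2.INTER_CUBIC)[:, :799]
cv2.imwrite("pics/z1.png",a)
cv2.imwrite("pics/z2.png",cv2.resize(b,None,fx=4,fy=4,interpolation=cv2.INTER_CUBIC))
E
```

```text
(no output)
```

View pics/z1.png

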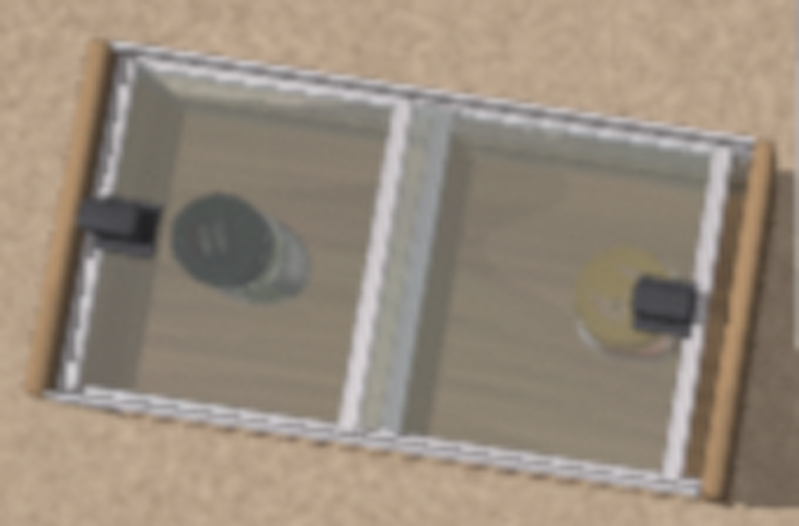

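View pics/z2.png

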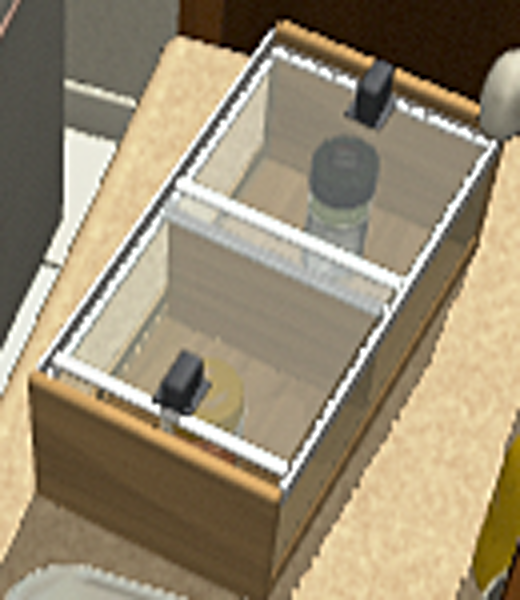

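The zooms show the right handle's top face at about (664,297), the yellow cap centred at about (624,298), and the right door a few mm ajar. The rim corners are clear. Casting rays next.

```bash
cat > h.py <<'E'
import numpy as np, cv2
from scipy.spatial.transform import Rotation as R
K={"scene":(514.99267,316.47047,237.8952),"top":(470.05689,320.87384,249.79951)}
def ray(n,u,v):
    T=np.load(f"pics/{n}0.npy"); f,cx,cy=K[n]
    return T[:3,3],T[:3,:3]@np.array([(u-cx)/f,(v-cy)/f,1])
def onz(n,u,v,z):
    o,d=ray(n,u,v); return o+d*(z-o[2])/d[2]
zt=lambda p:((p[0]+.5)/4.7-.5+145,(p[1]+.5)/4.7-.5+180)
zs=lambda p:((p[0]+.5)/4-.5+290,(p[1]+.5)/4-.5+112)
def down(yaw): # tool z down, tool y (closing) at world angle yaw
    y=np.array([np.cos(yaw),np.sin(yaw),0]); z=np.array([0,0,-1.]); return R.from_matrix(np.c_[np.cross(y,z),y,z]).as_rotvec()
E
python3 - <<'E'
from h import *
np.set_printoptions(precision=4,suppress=True)
C=[onz("top",*zt(p),.132) for p in[(98,40),(768,140),(714,497),(35,393)]]
c=np.mean(C,0); print(np.array(C)[:,:2],c)
yd=(C[0]+C[3]-C[1]-C[2])/2; xd=(C[0]+C[1]-C[2]-C[3])/2
print("len",np.linalg.norm(yd),np.linalg.norm(xd),"yaw",np.degrees(np.arctan2(yd[1],yd[0])-np.pi/2),np.degrees(np.arctan2(xd[1],xd[0])))
S=[onz("scene",*zs(p),.132) for p in[(280,22),(32,378),(282,497)]]; print("scene corners TL? ",np.array(S)[:,:2])
yu=yd/np.linalg.norm(yd); xu=np.array([yu[1],-yu[0],0])
for nm,pt,ps,z in[("rh",(664,297),(187,363),.153),("lh",(112,218),(377,75),.153),("cap",(624,298),(212,385),.108)]:
    for P in(onz("top",*zt(pt),z),onz("scene",*zs(ps),z)): print(nm,P,"case",(P-c)@xu,(P-c)@yu)
for n in["top","scene"]:
    im=cv2.imread(f"pics/{n}0.png"); h=cv2.cvtColor(im,cv2.COLOR_BGR2HSV)
    m=cv2.inRange(h,(5,110,90),(18,255,255)); w=np.zeros_like(m)
    (w[255:305,415:467] if n=="top" else w[335:385,220:275])[:]=1
    m=cv2.morphologyEx(m*w,cv2.MORPH_CLOSE,np.ones((5,5)))
    k=max(cv2.findContours(m,0,1)[0],key=cv2.contourArea); e=cv2.fitEllipse(cv2.convexHull(k)); print(e,onz(n,*e[0],.005))
from rig import manip
J=manip.get_joint_positions(); print(J)
E
```

```text
[[ 0.6087  0.2412]
 [ 0.5621 -0.0462]
 [ 0.4091 -0.0215]
 [ 0.457   0.2648]] [0.5092 0.1095 0.132 ]
len 0.2907158185441155 0.154321779182942 yaw -9.356943663669071 -9.004670243197829
scene corners TL?  [[ 0.4615  0.2688]
 [ 0.4138 -0.0211]
 [ 0.566  -0.044 ]]
rh [ 0.4921 -0.0021  0.153 ] case 0.0012727397556003771 -0.11292695159443635
rh [0.4943 0.005  0.153 ] case 0.002259470123026275 -0.10556795600065984
lh [0.5281 0.2275 0.153 ] case -0.0005801724957752135 0.11940878646577495
lh [0.532  0.2318 0.153 ] case 0.002555018972723752 0.12434883969678039
cap [0.4972 0.0177 0.108 ] case 0.0030378841485769166 -0.09255415875130804
cap [0.504  0.0236 0.108 ] case 0.008866720445905866 -0.08569086743312553Traceback (most recent call last):
  File "<stdin>", line 16, in <module>
ValueError: max() iterable argument is empty
```

```bash
python3 - <<'E'
from h import *
from rig import manip
np.set_printoptions(precision=4,suppress=True)
for n,(u,v) in{"top":(441,281),"scene":(248,360)}.items():
    im=cv2.imread(f"pics/{n}0.png"); L=cv2.cvtColor(im,cv2.COLOR_BGR2HSV); print(L[v-3:v+4:3,u].tolist(),L[v,u-40 if n=='top' else u-28].tolist())
    m=cv2.inRange(L,(3,115,60),(20,255,255)); w=np.zeros_like(m); w[v-27:v+27,u-27:u+27]=1
    m=cv2.morphologyEx(m*w,cv2.MORPH_CLOSE,np.ones((7,7)))
    ks=cv2.findContours(m,0,1)[0]
    if ks: e=cv2.fitEllipse(cv2.convexHull(max(ks,key=cv2.contourArea))); print(n,e,onz(n,*e[0],.005))
o=down(np.radians(-9.2))
try:
    manip.servo_line([.125,.42,.28],rate=.2)
    manip.servo_line([.41,.06,.28],o,rate=.3)
    manip.move_to([.493,.002,.24],o)
except manip.IKError as e: print("IK",e)
p=manip.get_position();r=manip.get_ee_rot();c=manip.camera("wrist")
cv2.imwrite("pics/w1.png",c["image"][...,::-1]); np.savez("pics/w1.npz",p=p,r=r,m=c["mount"],k=[c[x] for x in("fx","cx","cy")])
print(p,r,o,c["mount"],c["fx"],c["cx"],c["cy"],manip.get_joint_positions(),manip.get_time())
E
```

```text
[[14, 54, 147], [13, 84, 169], [14, 104, 154]] [15, 19, 131]
[[15, 88, 189], [64, 11, 178], [45, 15, 172]] [19, 79, 180]
scene ((245.4055633544922, 359.40130615234375), (40.50785827636719, 47.72968292236328), 95.24919891357422) [ 0.4174 -0.346   0.005 ]
[0.4926 0.0023 0.2393] [-2.3912 -2.0355  0.002 ] [2.3924 2.0361 0.    ] [[ 0.0004 -0.9624 -0.2715  0.0677]
 [ 1.      0.0005 -0.0004 -0.0011]
 [ 0.0005 -0.2715  0.9624 -0.1519]
 [ 0.      0.      0.      1.    ]] 371.64829954431775 325.39694254788554 241.0646517893503 [-0.019   0.2042  1.8992  0.0002  1.0392  0.1407] 3.475
```

View pics/w1.png

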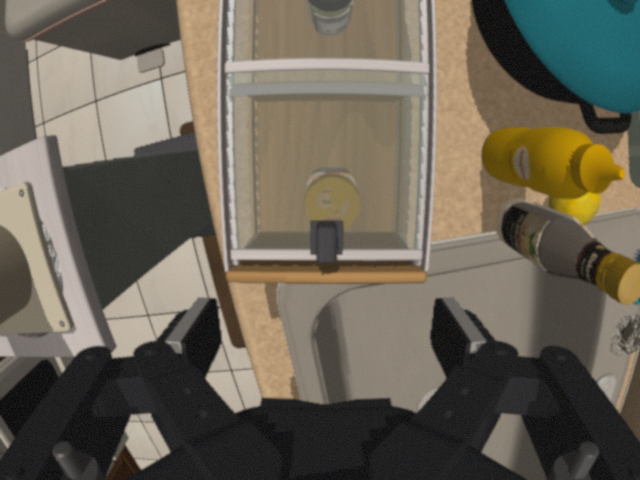

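The wrist view has the case square on. The handle is at about (326,240), the cap at about (332,200), and the outer end-wall corners at about (226,278) and (427,274). The coaster mask failed, so I'll make one composite zoom covering both.

```bash
python3 - <<'E'
import cv2,numpy as np
a=cv2.imread("pics/w1.png")[150:300,280:380]; b=cv2.imread("pics/top0.png")[245:315,405:475]; c=cv2.imread("pics/scene0.png")[325:395,212:282]
f=lambda i,s:cv2.resize(i,None,fx=s,fy=s,interpolation=cv2.INTER_CUBIC)
o=np.zeros((600,720,3),np.uint8); o[:,:400]=f(a,4); o[:280,420:700]=f(b,4); o[300:580,420:700]=f(c,4); cv2.imwrite("pics/z3.png",o)
E
```

```text
(no output)
```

View pics/z3.png

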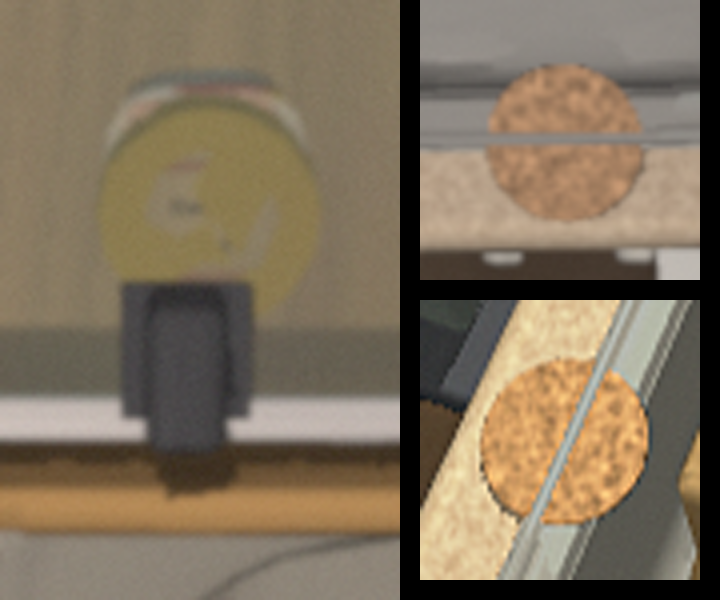

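The coaster is centred at about (565,143) in the top zoom and (564,440) in the scene zoom. A thin grey line crosses it, so I'll check that line's height. In the wrist zoom the handle's top face is centred at about (188,374) and the cap at about (210,208).

```bash
cat >> h.py <<'E'
def wz(f,u,v,z):
    d=np.load(f); k,cx,cy=d["k"]; a=np.array([u-cx,v-cy]); r=np.hypot(*a); t=r/k
    dc=np.r_[np.sin(t)*a/max(r,1e-9),np.cos(t)]; T=np.eye(4); T[:3,:3]=R.from_rotvec(d["r"]).as_matrix(); T[:3,3]=d["p"]; T=T@d["m"]
    w=T[:3,:3]@dc; return T[:3,3]+w*(z-T[2,3])/w[2]
E
python3 - <<'E'
from h import *
np.set_printoptions(precision=4,suppress=True)
t=lambda x,y:((x-420+.5)/4-.5+405,(y+.5)/4-.5+245); s=lambda x,y:((x-420+.5)/4-.5+212,(y-300+.5)/4-.5+325)
print("coaster",onz("top",*t(565,143),.005),onz("scene",*s(564,440),.005))
for z in(0,.006,.05,.1,.2,.3): print(z,onz("top",*t(430,136),z)[:2],onz("top",*t(690,141),z)[:2],onz("scene",*s(625,310),z)[:2],onz("scene",*s(510,575),z)[:2])
w="pics/w1.npz"; x=lambda a,b:((a+.5)/4-.5+280,(b+.5)/4-.5+150)
print("rh",wz(w,*x(188,374),.153),"cap",wz(w,*x(210,208),.108),"end",wz(w,226,280,.132),wz(w,427,278,.132),"front",wz(w,222,50,.132),wz(w,434,50,.132))
E
```

```text
coaster [ 0.4191 -0.3463  0.005 ] [ 0.422  -0.3447  0.005 ]
0 [ 0.4243 -0.2702] [ 0.4194 -0.4197] [ 0.4227 -0.2657] [ 0.4237 -0.4182]
0.006 [ 0.4241 -0.269 ] [ 0.4192 -0.4176] [ 0.424  -0.2674] [ 0.425 -0.419]
0.05 [ 0.4224 -0.2599] [ 0.4177 -0.4024] [ 0.4339 -0.2795] [ 0.4348 -0.4251]
0.1 [ 0.4206 -0.2496] [ 0.4161 -0.3851] [ 0.4451 -0.2934] [ 0.446  -0.4319]
0.2 [ 0.4168 -0.229 ] [ 0.4128 -0.3505] [ 0.4675 -0.321 ] [ 0.4683 -0.4457]
0.3 [ 0.4131 -0.2084] [ 0.4096 -0.316 ] [ 0.49   -0.3487] [ 0.4907 -0.4594]
rh [0.492  0.0015 0.153 ] cap [0.4994 0.0209 0.108 ] end [ 0.4099 -0.0214  0.132 ] [ 0.5627 -0.0443  0.132 ] front [0.4407 0.1469 0.132 ] [0.5885 0.1234 0.132 ]
```

```bash
python3 - <<'E'
from h import *
from rig import manip
np.set_printoptions(precision=4,suppress=True)
a=np.radians(-9.2); o=down(a); yu=np.array([-np.sin(a),np.cos(a),0]); xu=np.array([np.cos(a),np.sin(a),0])
h=np.array([.4928,.0018,.160])
manip.command_gripper(.045,20)
manip.servo_line(h+[0,0,.03],o,rate=.2); manip.servo_line(h,rate=.06)
print("F",manip.get_contact_force())
manip.command_gripper(0.0,20); print("w",manip.get_width(),manip.get_grip_force(),manip.get_contact_force())
for d in(.04,.07,.078,.082,.086,.09,.094):
    manip.servo_line(h+d*yu,rate=.08); f=np.array(manip.get_contact_force()); print(d,f@xu,f@yu,f[2],np.array(manip.get_position())-h)
    if abs(f@yu)>8: break
p=np.array(manip.get_position())
manip.command_gripper(.05); manip.servo_line(p+[0,0,.09],rate=.2)
manip.move_to(np.array([.4990,.0205,.235])-.03*yu,o)
p=manip.get_position();r=manip.get_ee_rot();c=manip.camera("wrist")
cv2.imwrite("pics/w2.png",c["image"][...,::-1]); np.savez("pics/w2.npz",p=p,r=r,m=c["mount"],k=[c[x] for x in("fx","cx","cy")])
print(p,manip.get_time())
E
```

```text
F [0.1752 0.1369 0.2673]
w -0.00010238410465660776 0.0 [ 0.33   -0.7508  0.6792]
0.04 -0.7315262537896196 0.2812584606445681 -0.6677895893620684 [ 0.0063  0.0398 -0.0001]
0.07 0.5473746934366444 0.023965949210706664 0.2222569334684027 [ 0.0111  0.0695 -0.0001]
0.078 0.012513329233164986 0.7956732391360166 0.30708594738159245 [0.0125 0.0773 0.    ]
0.082 0.5035216269107285 0.6089328248743608 0.3728776686874541 [ 0.0131  0.081  -0.    ]
0.086 0.465148991247448 -1.262620246488955 0.5133647781606544 [0.0138 0.0851 0.    ]
0.09 0.18802902507422825 0.3269769832542624 -1.0687444918688418 [0.0144 0.089  0.    ]
0.094 0.5845031230312828 -0.8894160564346506 -0.02157497475435481 [0.0151 0.093  0.    ]
[ 0.4932 -0.0098  0.2335] 9.6083
```

View pics/w2.png

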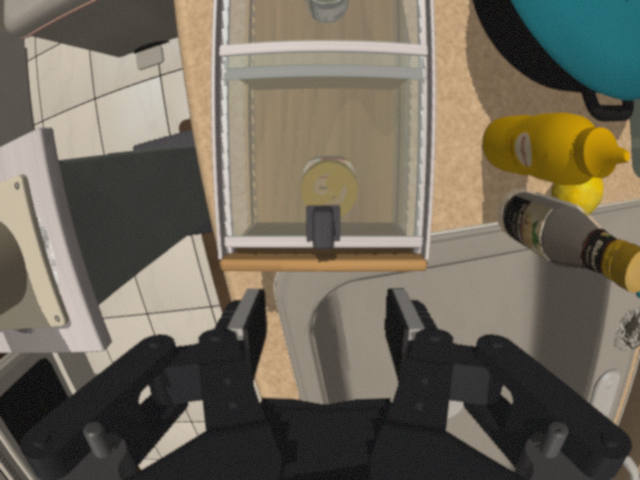

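The gripper closed to zero and the door hasn't moved: the handle is still at about (323,228). I'll re-measure it and check what the fingers met.

```bash
python3 - <<'E'
from h import *
from rig import manip
np.set_printoptions(precision=4,suppress=True)
w="pics/w2.npz"
print("handle",wz(w,323,228,.153),"cap",wz(w,329.5,187,.108), "end",wz(w,220,266,.132),wz(w,426,266,.132))
a=np.radians(-9.2); o=down(a)
manip.servo_line([.4928,.0018,.20],o,rate=.2); manip.command_gripper(.06)
manip.servo_line([.4928,.0018,.172],rate=.1)
p=manip.get_position();r=manip.get_ee_rot();c=manip.camera("wrist");s=manip.camera("scene")["image"][...,::-1]
i=c["image"][...,::-1]; out=np.zeros((600,800,3),np.uint8)
out[:560,:400]=cv2.resize(i[120:400,225:425],None,fx=2,fy=2); out[:600,400:]=cv2.resize(s[110:260,300:400],(400,600))
cv2.imwrite("pics/w3.png",out); print(p,manip.get_width(),manip.get_time())
E
```

```text
handle [0.492  0.0014 0.153 ] cap [0.4998 0.0212 0.108 ] end [ 0.4106 -0.0197  0.132 ] [ 0.5616 -0.0442  0.132 ]
[0.4927 0.0017 0.172 ] 0.06012770064685295 10.7417
```

View pics/w3.png

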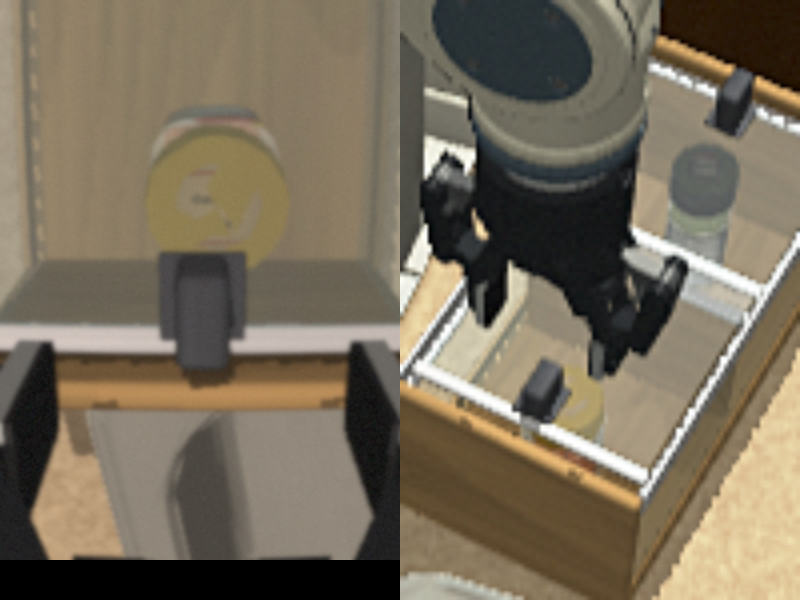

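The fingertips look about 20 to 30 mm higher than nominal relative to the handle in both views. I'll find the door height by touch, then back off and grip.

```bash
python3 - <<'E'
from h import *
from rig import manip
np.set_printoptions(precision=4,suppress=True)
h=np.array([.4928,.0018,0])
manip.command_gripper(.035,20)
z=.160; manip.servo_line(h+[0,0,z],rate=.1)
f0=np.array(manip.get_contact_force()); print(f0)
while z>.126:
    z-=.003; manip.servo_line(h+[0,0,z],rate=.06); f=np.array(manip.get_contact_force())
    if (f-f0)[2]>3.5: print("contact",z,f,manip.get_position()); break
z+=.007; manip.servo_line(h+[0,0,z],rate=.06)
manip.command_gripper(0.0,20); print(z,manip.get_width(),manip.get_grip_force(),manip.get_contact_force(),manip.get_time())
E
```

```text
[0.1585 0.3217 0.7686]
0.13099999999999998 0.013009512739851343 23.788570761680603 [-0.3893  0.3288  4.1161] 14.95
```

```bash
python3 - <<'E'
from h import *
from rig import manip
np.set_printoptions(precision=4,suppress=True)
a=np.radians(-9.2); o=down(a); yu=np.array([-np.sin(a),np.cos(a),0]); xu=np.array([np.cos(a),np.sin(a),0])
manip.command_gripper(.025); h=np.array([.4928,.0018,.134]); manip.servo_line(h,rate=.06)
manip.command_gripper(0.0,20); print("w",manip.get_width(),manip.get_contact_force())
for d in(.04,.07,.078,.082,.086,.09,.094):
    manip.servo_line(h+d*yu,rate=.08); f=np.array(manip.get_contact_force()); print(d,f@xu,f@yu,f[2],(np.array(manip.get_position())-h)@yu,manip.get_width())
    if abs(f@yu)>8: break
p=np.array(manip.get_position())
manip.command_gripper(.04); manip.servo_line(p+[0,0,.09],rate=.2)
manip.move_to(np.array([.4998,.0212,.24])-.03*yu,o)
p=manip.get_position();r=manip.get_ee_rot();c=manip.camera("wrist")
cv2.imwrite("pics/w4.png",c["image"][...,::-1]); np.savez("pics/w4.npz",p=p,r=r,m=c["mount"],k=[c[x] for x in("fx","cx","cy")])
h=cv2.cvtColor(c["image"],cv2.COLOR_RGB2HSV); m=cv2.inRange(h,(20,90,80),(34,255,255)); m[:,:270]=0;m[:,400:]=0
k=max(cv2.findContours(m,0,1)[0],key=cv2.contourArea); e=cv2.minEnclosingCircle(k); print(e,cv2.contourArea(k),wz("pics/w4.npz",*e[0],.108))
print(p,manip.get_time())
E
```

```text
w 0.01304803412109237 [-0.0269 -0.6234  2.1183]
0.04 0.1591186328429427 0.14973161604083485 3.953791210643143 0.04061681746903273 0.012941692029049628
0.07 0.37510202173357804 0.6269357311698007 4.583792398020476 0.07065046650893579 0.013511858982213003
0.078 1.1177482737455502 0.635740522383495 5.417993831212891 0.07836889649657168 0.013262351257417126
0.082 1.437644539483184 0.09672351229902451 5.786852713472557 0.08212591650931772 0.013280885032955436
0.086 1.392174678863997 1.7744808313653673 4.969876306042368 0.0860505861587411 0.013357627323507646
0.09 1.9823566255123366 -0.01942638881776976 5.206781872768432 0.09003406313003959 0.013205115539682913
0.094 2.463109487157696 -8.514762683818184 6.181523114898592 0.09237370008544131 0.013285045132826247
((327.6794128417969, 189.2493438720703), 28.992076873779297) 2422.5 [0.4989 0.0197 0.108 ]
[ 0.494  -0.0091  0.2386] 19.6583
```

View pics/w4.png

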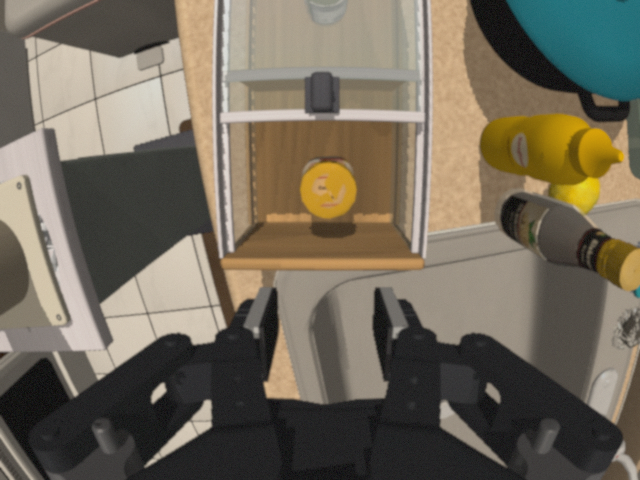

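The right door is open past the jar. The cap, at (328,189), is clear of the door edge at row 116. Grasping the jar now, with the tip offset corrected by about 19 mm.

```bash
python3 - <<'E'
from h import *
from rig import manip
np.set_printoptions(precision=4,suppress=True)
o=down(np.radians(-9.2)); j=np.array([.4993,.0205,0])
manip.command_gripper(.072,30)
manip.servo_line(j+[0,0,.17],o,rate=.2)
f0=np.array(manip.get_contact_force())
for z in(.13,.11,.10,.09,.085,.08):
    manip.servo_line(j+[0,0,z],rate=.1); f=np.array(manip.get_contact_force())-f0
    if np.linalg.norm(f)>4: print("touch",z,f); break
else:
    manip.command_gripper(.0,30); print("w",manip.get_width(),manip.get_grip_force(),np.array(manip.get_contact_force())-f0)
    if manip.get_width()>.035:
        manip.servo_line(j+[0,0,.10],rate=.08); print(manip.get_width(),np.array(manip.get_contact_force())-f0)
        manip.servo_line(j+[0,0,.255],rate=.15); print(manip.get_width(),np.array(manip.get_contact_force())-f0)
        p=manip.get_position();r=manip.get_ee_rot();c=manip.camera("wrist");s=manip.camera("scene")["image"][...,::-1]
        out=np.zeros((480,800,3),np.uint8); out[:,:400]=cv2.resize(c["image"][...,::-1][180:420,220:420],None,fx=2,fy=2); out[:,400:]=cv2.resize(s[90:270,280:430],(400,480)); cv2.imwrite("pics/w5.png",out)
print(manip.get_position(),manip.get_time())
E
```

```text
w 0.04305299198877482 30.249162912368774 [0.0756 0.1501 1.7209]
0.04321605702621865 [ 0.273   0.713  -2.0096]
0.04291493337420789 [-0.616   1.0759 -1.3374]
[0.4987 0.0205 0.254 ] 24.5583
```

View pics/w5.png

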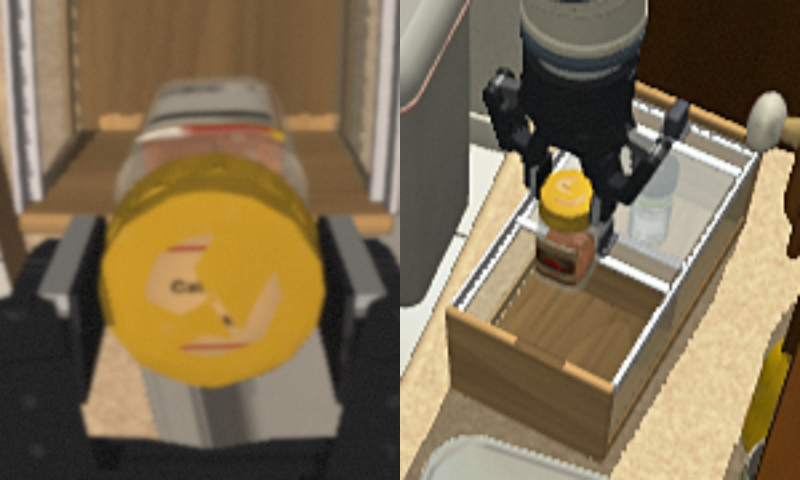

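The jar is held upright by its cap, clear of the case, with the cap centre at about crop (213,270). I'll measure the in-hand offset, then carry and place.

```bash
python3 - <<'E'
from h import *
from rig import manip
np.set_printoptions(precision=4,suppress=True)
p=np.array(manip.get_position());r=manip.get_ee_rot();c=manip.camera("wrist")
np.savez("pics/w5.npz",p=p,r=r,m=c["mount"],k=[c[x] for x in("fx","cx","cy")])
cap=wz("pics/w5.npz",220+213/2,180+270/2,p[2]+.028); off=(cap-p)[:2]; print("off",off)
if np.linalg.norm(off)>.008: off*=.008/np.linalg.norm(off)
t=np.r_[np.array([.4205,-.3455])-off,0]
manip.servo_line(t+[0,0,.22],rate=.2)
manip.servo_line(t+[0,0,.10],rate=.15); manip.servo_line(t+[0,0,.084],rate=.05)
manip.hold(.2); f0=np.array(manip.get_contact_force()); z=.084; print(f0)
while z>.0705:
    z-=.001; manip.servo_line(t+[0,0,z],rate=.02); f=np.array(manip.get_contact_force())-f0
    if f[2]>2.: manip.hold(.1); f=np.array(manip.get_contact_force())-f0
    if f[2]>2.: print("contact",z,f); break
print(manip.get_position(),manip.get_width(),manip.get_time())
E
```

```text
off [0.     0.0042]
[ 0.3147 -0.2434 -1.65  ]
contact 0.077 [-2.0718  0.4685  4.7062]
[ 0.4207 -0.3499  0.0773] 0.04292926078544485 30.125
```

```bash
python3 - <<'E'
from h import *
from rig import manip
np.set_printoptions(precision=4,suppress=True)
manip.command_gripper(.055); manip.command_gripper(.075); p=np.array(manip.get_position())
manip.servo_line(p+[0,0,.17],rate=.12)
manip.move_to([.36,-.12,.30],down(np.radians(-9.2)))
out=np.zeros((560,800,3),np.uint8)
t=manip.camera("top")["image"][...,::-1]; s=manip.camera("scene")["image"][...,::-1]
cv2.imwrite("pics/topF.png",t); cv2.imwrite("pics/sceneF.png",s)
f=lambda i,w,h:cv2.resize(i,(w,h),interpolation=cv2.INTER_CUBIC)
out[:280,:400]=f(t[180:292,145:305],400,280); out[280:,:400]=f(t[235:319,380:500],400,280)
out[:280,400:]=f(s[110:264,280:500],400,280); out[280:,400:]=f(s[310:408,190:330],400,280)
cv2.imwrite("pics/F.png",out); print(manip.get_time())
E
```

```text
33.3583
```

View pics/F.png

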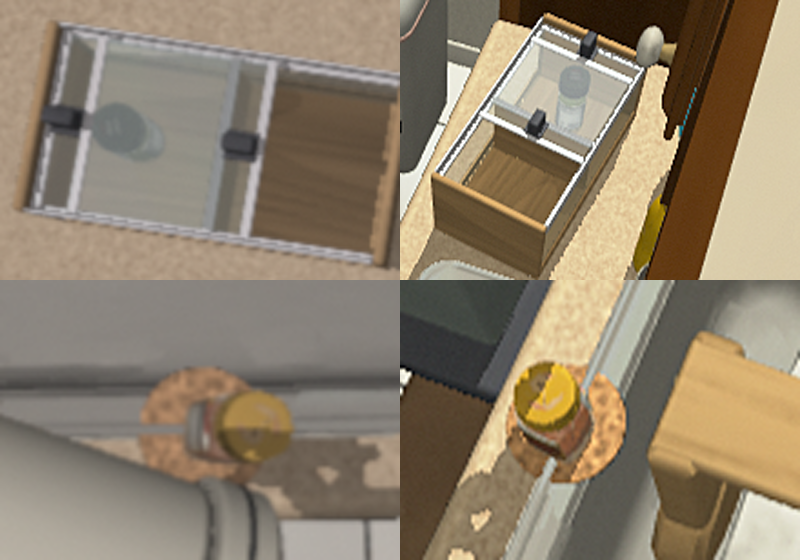

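```bash
python3 - <<'E'
from h import *
for n in("top","scene"):
    i=cv2.imread(f"pics/{n}F.png"); h=cv2.cvtColor(i,cv2.COLOR_BGR2HSV); m=cv2.inRange(h,(19,130,60),(34,255,255)); w=np.zeros_like(m)
    (w[255:300,430:485] if n=="top" else w[325:380,215:280])[:]=1
    k=max(cv2.findContours(m*w,0,1)[0],key=cv2.contourArea); c,r=cv2.minEnclosingCircle(k); print(n,c,r,onz(n,*c,.105),onz(n,*c,.098))
a,b=[cv2.cvtColor(cv2.imread(f"pics/top{x}.png"),6)[215:240,155:190] for x in"0F"]
for x in(a,b): y,q=np.where(x<60); print(q.mean(),y.mean(),len(q))
E
```

```text
top (455.5, 278.75) 10.854247093200684 [ 0.41873844 -0.34891686  0.105     ] [ 0.41898746 -0.35108766  0.098     ]
scene (241.2142791748047, 350.5) 12.107192039489746 [ 0.42545709 -0.35324157  0.105     ] [ 0.4237404  -0.35171829  0.098     ]
18.54 13.22 50
17.979591836734695 13.285714285714286 49
```

The jar stands about 4 mm from the coaster's centre, and the left door's handle hasn't moved. Handing in.

```bash
python3 -c "
from rig import manip
print(manip.get_contact_force(),manip.sign_off())"
```

```text
the job is handed in; nothing more can be done
[ 0.60607632 -0.50752762  0.10269141] None
```

The job is handed in, with no verdict returned: the yellow-capped jar stands upright about 4 mm off the coaster's centre, the right door is slid open, and the left door and the black-capped jar were left in place, at about 33 s of the 54 s allowed.

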